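Reset the exposure timer with a stylus

TASK

The exposure timer has to be cleared before the next screen: draw the stylus (the tool with the slender tapered point) out of the raked wooden block, where it stands point up, lay it down on the bench and take it again by its wooden handle. With its point press the timer's recessed reset button fully in, hold it there for about a second, and then lay the stylus flat in the shallow steel tray. Do not press the start button, and leave the other two tools in the block.

Things in the scene. Friction and masses are not known exactly. Their poses are not given: they have to be found in the camera images.
- stylus_center (a point): Centre of the stylus, on its axis, half-way along its 130 mm; 70 g. x runs from butt to point: wooden handle, square 20 x 20 mm, from x = -65 to +6 mm, brass ferrule to +10, round steel stem 8 mm thick to +51, tapering to the 3 mm point at +65. y is level, across two flat sides of the handle. It starts in one of the block's holes, point up, handle hidden. Lying flat its axis is 10 mm up.
- stylus_tip (a point): The very point of the stylus, 65 mm from its centre along its x axis. At the start only the last 45 mm of stem and point stand out of the block, 35 degrees above level.
- block: Fixed wooden tool block, 190 mm wide (its y), 120 mm deep (x), 105 mm high; origin under the middle of its foot plate. Three square holes 23 mm wide, 85 mm deep, 60 mm apart along y, each with a tool of 20 mm square handle. The holes run straight, 35 degrees above level, rising towards the block's +x; the middle one's mouth is at x = +39, z = +84 mm.
- gouge_center (a point): Centre of the lino gouge: a tool like the stylus, in another hole of the block, with a flat blade 18 mm wide at its end. Same frame as the stylus. Stays in the block.
- burnisher_center (a point): Centre of the ball burnisher: a tool like the stylus, in another hole of the block, with a 16 mm ball at its end. Same frame as the stylus. Stays in the block.
- timer: Fixed exposure timer, a grey bench console 150 mm deep (its x), 180 mm wide (y), 103 mm high; origin under its middle. On its -x side a fascia slopes at 45 degrees from 28 mm high at the front edge to 103 mm, with a dark display window, a round knob 17 mm tall, a rocker switch, the proud start button, and the recessed reset button low down towards its -y.
- reset_mouth (a point): Centre of the mouth of the reset button's recess, level with the rim of its round steel bezel (23 mm across). z points straight out of the fascia (45 degrees up, to the timer's -x), x up the slope, y as the timer's y. The recess is a round hole 14 mm wide; the button, a white disc 11 mm wide, lies 12 mm below the mouth at rest and 17 mm below when fully in.
- reset (a joint): Travel of the reset button in m: 0 at rest, 0.005 fully in. Its spring resists with 1 N at first and 4 N fully in, and returns it when let go.
- start_face (a point): Centre of the top of the start button, a proud grey disc 24 mm across standing 9 mm out of the fascia, 100 mm from the reset along the timer's +y. Same axes as reset_mouth.
- start (a joint): Travel of the start button in m: 0 at rest, 0.004 fully in. Not to be pressed.
- tray: Fixed shallow open steel tray, 210 mm long (its x), 130 mm wide (its y), 14 mm high with 4 mm walls and a 4 mm floor; origin under its middle. (The bench between the robot and the timer is bare.)

How it is judged:
By the outcome, as a careful person would: the job done as asked, in the order asked, and still so for the second after the job is handed in, with the robot touching nothing.
It also fails if it takes over 56 s, if anything falls off the work surface, if the arm or the gripper's body presses on something with over 40 N, if the wrist force passes 120 N, or if a joint passes its speed limit or range.

ROBOT

A 7-joint arm with a two-finger parallel gripper is mounted at the origin on the work surface. World frame = base frame: x ahead of the robot, y to its left, z up, the work surface at z = 0. Lengths are in m, angles in rad, forces in N, time in s.
With the tool pointing down it reaches from about 0.425 to 0.925 m from the base axis. Payload 6.8 kg.
Tool frame: the origin (TCP) lies midway between the tips of the shut fingers; the grasp point (between the pads) lies 19 mm behind it; x points along the fingers, y is the direction in which the jaws open and shut, and the axes are right-handed (so a half turn about x gives the same grasp; the last joint's range is limited). The gripper opens to 85 mm and grips with 20 to 120 N. Pads are 22 mm wide; open, the fingers measure 114 mm over their backs; the gripper's body (76 mm by 85 mm) begins 54 mm behind the grasp point. The pads swing forward as they close: fully open they stand 13 mm farther back than shut.
Start: joints at [1.105, 0.477, 0.022, 1.555, -0.011, 1.109, -0.083], TCP at [0.236, -0.632, 0.231] pointing down, gripper open.
Joint ranges: [-2.96, 2.96], [-0.34, 2.1], [-1.41, 1.46], [0.24, 2.44], [-1.37, 4.51], [0.17, 1.92], [-2.96, 2.96]. Speed limits (rad/s): [2.39, 2.39, 3.14, 3.14, 3.14, 3.14, 3.14].

INTERFACE

Orientations are given as a rotation vector (axis times angle).
In Python, from bench import r, viewer, nets gives the robot as it stands.
- The arm moves only by the shell command python3 -m pendant 'ROWS' [FORCE]. ROWS is JSON, one flat list of numbers, 5 for each row, row after row: the finger opening in mm, from 0 to 85.4, then the shift along the tool's x, y, z in mm, then the turn about the tool's x in rad. A call has 1 to 20 rows; each row shifts and turns the commanded pose from where the row before left it, along the tool's axes as they then stand; what a row does not reach is not made up. A row lasts 1/8 s, in which the tool goes at most 62.5 mm and 10.7 degrees, less where a joint would pass 70% of its speed; a pose out of reach is approached as far as the arm can. A call with a gripper value outside its range is refused whole. The fingers move at their own pace and stop on an object; FORCE is the grip in N (left out, the last holds). Time passes only in rows, so rows that do not move let the fingers close. It gives the time, the measured TCP pose, the force and the opening at its end, in the units of the state.
- r.get_obs(): the state, without advancing time (a new reading comes with each control period).
- viewer.grab_frame(name): name is "scene" or "side" or "wrist"; returns (picture, depth): 480x640x3 uint8, red, green, blue; 480x640 float32, m along the optical axis (not along the pixel's ray), 0 where there is no reading.
- viewer.calibration(name): a dict with "mtx" (3x3 intrinsics, pixels), "world_to_cam" (4x4, takes a point from world to camera coordinates). Camera axes: x right, y up, looking along -z (the intrinsics and any distortion apply to the point x, -y, -z); pixel columns grow to the right and rows downward; lengths in m; the calibration is good to about 2 mm. A picture is of the moment at which its call begins: read the wrist's pose just before it. calibration takes no time and is no camera call; for the wrist camera it gives the pose at the moment of the call.
- r.hand_in(): hands the job in, once; it reports no verdict.
Trained networks look in the newest picture that a camera, given by its name, has taken for a name from the list of things; names that differ only in an ending like _2 or _b are one class to them, and where a whole thing is asked for, a point or a joint stands for the part that bears it (a point fixed in the world has none). Each returns a list of dicts, best first, with "score" (0 to 1); they miss things now and then, are a little off and sometimes report something else, mostly with a low value. They report only what shows in the picture. A call takes as long as a camera call.
- nets.look_for(name, camera): "location" ([x, y, z] in m, in world coordinates, good to about 4 mm: the middle of the surface that is visible of it).
- nets.silhouettes(name, camera): "mask" (480x640 bool, what is visible of it).
The state is a dict: "clock": time; "joints": joint angles; "qvel": joint speeds; "tau": joint torques, N m; "tcp_pos": TCP position; "orientation": TCP orientation; "contact_force": force on the tool from outside, world axes, zero at the start; "moment": the same for the moment, N m; "grip_width": finger opening in m.
Only numpy, scipy, OpenCV 4.12 (cv2) and the standard library are available. Lean on these libraries where they do the work, as an engineer would, in place of code of your own. Each camera call takes 0.05 s, during which the arm holds its last target. There are 200 camera calls.

## Working session

There is one attempt and no reset: what is moved stays moved. The work goes in short steps, Python scripts to look and compute and a shell command to move; the robot and the scene stay as the last step left them, time stands still between calls to the robot, and variables do not carry over. Pictures are saved under pics/ and viewed, about 8 in all and at most 12, crops included, and the job is handed in when it is done.

```bash
ls; mkdir -p pics; cat > h.py <<'E'
import numpy as np, cv2
from scipy.spatial.transform import Rotation as R
from bench import r, viewer, nets
def save(cam,name):
    p,d=viewer.grab_frame(cam); cv2.imwrite(f'pics/{name}.png',p[:,:,::-1]); return p,d
def w2p(P,cam,c=None):
    c=c or viewer.calibration(cam); M=np.array(c['world_to_cam']); K=np.array(c['mtx'])
    q=(M[:3,:3]@np.atleast_2d(P).T).T+M[:3,3]; q=q*[1,-1,-1]
    u=(K@q.T).T; return u[:,:2]/u[:,2:]
def p2w(uv,dep,cam,c=None):
    c=c or viewer.calibration(cam); M=np.array(c['world_to_cam']); K=np.array(c['mtx'])
    uv=np.atleast_2d(uv); q=(np.linalg.inv(K)@np.c_[uv,np.ones(len(uv))].T).T*np.reshape(dep,(-1,1))
    q=q*[1,-1,-1]; return (q-M[:3,3])@M[:3,:3]
def maskpts(m,d,cam,c=None):
    v,u=np.nonzero(m&(d>0)); return p2w(np.c_[u,v],d[v,u],cam,c)
E
python3 - <<'E'
from h import *
print({k:np.round(v,3) for k,v in r.get_obs().items()})
for cam in('scene','side'):
    p,d=save(cam,cam+'0'); c=viewer.calibration(cam); print(cam,{k:np.round(v,3).tolist() if not isinstance(v,str) else v for k,v in c.items()})
    for n in('stylus_tip','stylus_center','gouge_center','burnisher_center','block','timer','reset_mouth','reset','start_face','tray'):
        try: print(n,[(np.round(x['location'],3).tolist(),round(x['score'],2)) for x in nets.look_for(n,cam)[:3]])
        except Exception as e: print(n,e)
a=cv2.imread('pics/scene0.png');b=cv2.imread('pics/side0.png')
E
```

```text
pics
{'clock': np.float64(0.0), 'joints': array([ 1.105,  0.478,  0.022,  1.556, -0.012,  1.109, -0.083]), 'qvel': array([ 0.001, -0.   ,  0.001, -0.001, -0.001,  0.   , -0.   ]), 'tau': array([-1.0000e-03, -5.9646e+01,  1.6080e+00, -2.8120e+01,  1.2000e-02,
        9.0000e-03, -0.0000e+00]), 'tcp_pos': array([ 0.236, -0.632,  0.23 ]), 'orientation': array([ 2.027,  0.368, -2.028]), 'contact_force': array([-0.061, -0.095, -0.025]), 'moment': array([ 0.008,  0.01 , -0.001]), 'grip_width': np.float64(0.086)}
scene {'mtx': [[511.893, 0.0, 321.708], [0.0, 511.893, 238.395], [0.0, 0.0, 1.0]], 'world_to_cam': [[-0.396, 0.918, -0.007, 0.205], [-0.78, -0.332, 0.53, 0.412], [0.484, 0.215, 0.848, -1.496], [0.0, 0.0, 0.0, 1.0]]}
stylus_tip [([0.466, -0.273, 0.001], 0.33)]
stylus_center [([0.672, 0.037, 0.075], 0.7)]
gouge_center [([0.506, 0.347, 0.086], 0.41)]
burnisher_center []
block [([0.495, 0.293, 0.069], 0.61)]
timer [([0.738, 0.03, 0.099], 0.57)]
reset_mouth [([0.671, 0.036, 0.076], 0.96)]
reset []
start_face [([0.676, 0.038, 0.077], 0.92)]
tray [([0.467, -0.275, 0.002], 0.8)]
side {'mtx': [[460.287, 0.0, 316.699], [0.0, 460.287, 240.82], [0.0, 0.0, 1.0]], 'world_to_cam': [[-0.982, -0.187, 0.025, 0.566], [0.13, -0.574, 0.808, -0.132], [-0.137, 0.797, 0.588, -0.858], [0.0, 0.0, 0.0, 1.0]]}
stylus_tip [([0.457, 0.337, 0.071], 0.46), ([0.512, 0.288, 0.096], 0.44), ([0.453, -0.273, 0.004], 0.44)]
stylus_center [([0.518, 0.285, 0.098], 0.53)]
gouge_center [([0.519, 0.348, 0.096], 0.62)]
burnisher_center [([0.518, 0.231, 0.102], 0.78), ([0.457, 0.337, 0.073], 0.46)]
block [([0.46, 0.335, 0.071], 0.7)]
timer [([0.702, 0.071, 0.076], 0.87), ([0.519, 0.231, 0.095], 0.42)]
reset_mouth [([0.67, 0.052, 0.066], 0.92), ([0.648, 0.084, 0.054], 0.56)]
reset [([0.667, 0.052, 0.067], 0.22)]
start_face [([0.669, 0.051, 0.064], 0.62)]
tray [([0.459, -0.271, 0.007], 0.8)]
```

View pics/scene0.png

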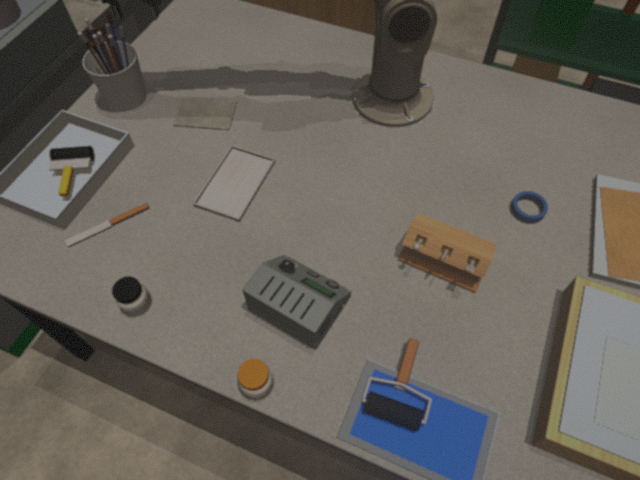

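View pics/side0.png

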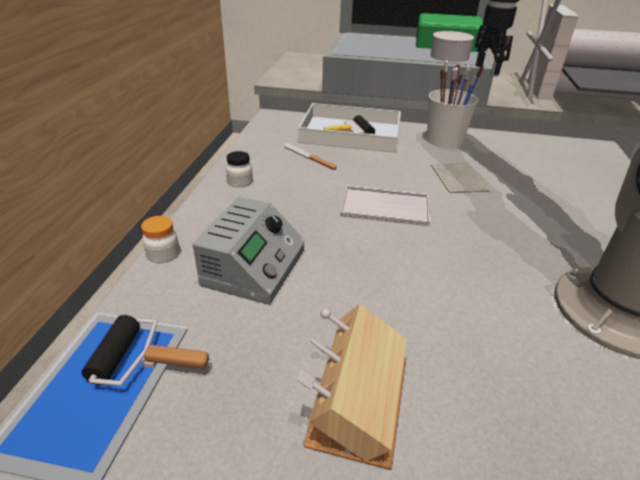

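The scene view shows the timer at (297,298), the block at (447,250) with its three tools pointing away from the robot, and a flat tray at (235,183). In the side view the tool points are a ball at (326,314), a thin point at (325,350) and a blade at (310,380), so the stylus is in the middle hole. The reset bezel shows at (290,240) and the start button at (270,270). Next I'll measure the poses.

```bash
python3 - <<'E'
from h import *
print('toolR',R.from_rotvec(r.get_obs()['orientation']).as_matrix().round(3).tolist())
def planes(P,n=4,tol=0.002):
    rng=np.random.default_rng(0); out=[]
    for _ in range(n):
        best=None
        for _ in range(300):
            a,b,c=P[rng.choice(len(P),3,False)]; nn=np.cross(b-a,c-a); l=np.linalg.norm(nn)
            if l<1e-6: continue
            nn/=l; m=abs((P-a)@nn)<tol
            if best is None or m.sum()>best.sum(): best=m
        Q=P[best]; cen=Q.mean(0); nn=np.linalg.svd(Q-cen,full_matrices=False)[2][2]; nn*=np.sign(nn[2]+1e-9)
        out.append((best.sum(),cen.round(4).tolist(),nn.round(3).tolist(),round(np.degrees(np.arctan2(nn[1],nn[0])),1),Q.min(0).round(3).tolist(),Q.max(0).round(3).tolist())); P=P[~best]
        if len(P)<100: break
    return out
for cam in('side','scene'):
    p,d=viewer.grab_frame(cam); np.savez(f'{cam}0.npz',p=p,d=d)
    for n in('timer','block','tray'):
        L=nets.silhouettes(n,cam)
        if not L: print(cam,n,'none'); continue
        m=L[0]['mask']; P=maskpts(m,d,cam); v,u=np.nonzero(m)
        print(cam,n,round(L[0]['score'],2),'px',u.min(),u.max(),v.min(),v.max(),'n',len(P))
        for q in planes(P): print('   ',q)
        if n=='tray':
            Q=P[P[:,2]<0.03]; rc=cv2.minAreaRect((Q[:,:2]*1000).astype(np.float32)); print('   rect',rc, 'zpct',np.percentile(Q[:,2],[5,50,95]).round(4))
    for n in('stylus_center','gouge_center','burnisher_center'):
        L=nets.silhouettes(n,cam)
        for l in L[:2]:
            m=l['mask']; P=maskpts(m,d,cam); v,u=np.nonzero(m); print(cam,n,round(l['score'],2),u.min(),u.max(),v.min(),v.max(),np.median(P,0).round(3),P.min(0).round(3),P.max(0).round(3))
s=cv2.imread('pics/side0.png'); a=cv2.resize(s[190:310,185:315],None,fx=3,fy=3,interpolation=cv2.INTER_CUBIC); b=cv2.resize(s[295:415,285:415],None,fx=3,fy=3,interpolation=cv2.INTER_CUBIC)
cv2.imwrite('pics/crop1.png',np.hstack([a,b]))
E
```

```text
toolR [[0.0, 0.35, -0.937], [0.0, -0.937, -0.35], [-1.0, -0.0, -0.0]]
side timer 0.6 px 192 303 197 303 n 8140
    (np.int64(2486), [0.6663, 0.0385, 0.0666], [-0.702, 0.098, 0.706], np.float64(172.0), [0.615, -0.063, 0.024], [0.715, 0.124, 0.106])
    (np.int64(2202), [0.7254, 0.1114, 0.0508], [-0.152, -0.988, 0.003], np.float64(-98.7), [0.64, 0.099, 0.004], [0.789, 0.125, 0.106])
    (np.int64(1863), [0.7393, 0.0266, 0.1037], [-0.003, 0.002, 1.0], np.float64(153.2), [0.667, -0.072, 0.101], [0.787, 0.11, 0.106])
    (np.int64(560), [0.6686, 0.0312, 0.0739], [-0.697, 0.087, 0.712], np.float64(172.9), [0.617, -0.06, 0.031], [0.702, 0.103, 0.101])
side block 0.58 px 304 405 304 469 n 11372
    (np.int64(6649), [0.4448, 0.3018, 0.0779], [-0.57, 0.041, 0.82], np.float64(175.9), [0.398, 0.193, 0.047], [0.491, 0.388, 0.107])
    (np.int64(2041), [0.4644, 0.3835, 0.0471], [-0.076, -0.997, 0.017], np.float64(-94.4), [0.404, 0.376, -0.001], [0.523, 0.388, 0.105])
    (np.int64(1327), [0.4974, 0.2969, 0.0848], [0.819, -0.054, 0.572], np.float64(-3.8), [0.478, 0.19, 0.063], [0.517, 0.38, 0.106])
[... 2438 characters left out ...]
t64(37.3), [0.355, -0.344, 0.001], [0.566, -0.204, 0.006])
    (np.int64(633), [0.4663, -0.2727, 0.007], [0.001, 0.005, 1.0], np.float64(77.7), [0.353, -0.336, 0.005], [0.567, -0.203, 0.01])
    (np.int64(433), [0.4483, -0.2713, 0.0007], [0.001, 0.003, 1.0], np.float64(64.8), [0.342, -0.347, -0.002], [0.565, -0.205, 0.002])
    (np.int64(277), [0.4618, -0.2713, 0.0109], [-0.003, 0.014, 1.0], np.float64(101.1), [0.352, -0.338, 0.008], [0.565, -0.203, 0.014])
   rect ((455.0706481933594, -274.6313781738281), (223.6967315673828, 143.4495849609375), 1.6951223611831665) zpct [0.0006 0.0045 0.0138]
scene stylus_center 0.59 442 450 246 257 [0.493 0.287 0.083] [0.484 0.279 0.071] [0.531 0.296 0.11 ]
```

View pics/crop1.png

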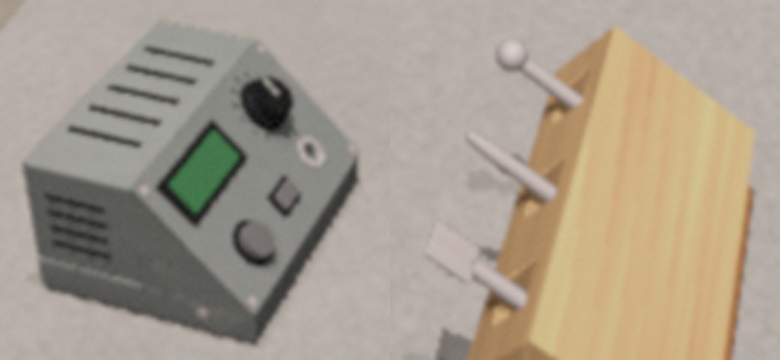

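The crop shows the reset bezel at crop (311,151), which is side pixel (289,240), and the start button at (270,271). The stylus is in the middle hole. The tool always points down, so for the 45° press I plan to pivot the stylus in the grip. First I'll go above the block and look from close by.

```bash
cat >> h.py <<'E'
def rows(wps,g,p=None,yaw=None):
    """wps: list of (x,y,z,yaw_deg of tool y,n). prints per-leg rows"""
    o=r.get_obs(); M=R.from_rotvec(o['orientation']).as_matrix()
    p=np.array(o['tcp_pos'] if p is None else p); yaw=np.degrees(np.arctan2(M[1,1],M[0,1])) if yaw is None else yaw
    out=[]
    for x,y,z,yw,n in wps:
        q=np.array([x,y,z]); dv=(q-p)/n; dyw=(yw-yaw)/n
        for i in range(n):
            a=np.radians(yaw); ty=np.array([np.cos(a),np.sin(a),0]); tx=np.array([0,0,-1.]); tz=np.cross(tx,ty)
            out+=[g,*[round(1000*float(dv@t),1) for t in(tx,ty,tz)],round(-np.radians(dyw),4)]; yaw+=dyw
        p=q
    print(len(out)//5,'rows:',str([int(v) if v==int(v) else v for v in out]).replace(' ',''))
E
python3 - <<'E'
from h import *
c=viewer.calibration('wrist'); M=np.array(c['world_to_cam']); print('wristcam pos',(-M[:3,:3].T@M[:3,3]).round(3),'look',(-M[2,:3]).round(2))
# reset/start on fascia
n=np.array([-.70,.104,.706]); n/=np.linalg.norm(n); P0=np.array([.6675,.0365,.0675])
for nm,uv in(('reset',(288.7,240.3)),('start',(270,270.7))):
    c=viewer.calibration('side'); M=np.array(c['world_to_cam']); o=-M[:3,:3].T@M[:3,3]; a=p2w(uv,1.,'side')[0]-o
    for off in(0,.002,.009): t=(P0+off*n-o)@n/(a@n); X=o+t*a; print(nm,off,X.round(4),w2p(X,'scene').round(0))
d=np.load('side0.npz')['d']; print(p2w((205,360),d[360,205],'side').round(3),p2w((160,240),d[240,160],'side').round(3))
rows([(.48,-.25,.24,0,8),(.50,.287,.24,86,10)],45)
E
```

```text
wristcam pos [ 0.306 -0.606  0.374] look [-0.27 -0.1  -0.96]
reset 0 [ 0.6394 -0.019   0.0478] [[293. 263.]]
reset 0.002 [ 0.6387 -0.0165  0.0496] [[294. 263.]]
reset 0.009 [ 0.6366 -0.0078  0.0561] [[297. 262.]]
start 0 [0.6514 0.0791 0.0453] [[331. 283.]]
start 0.002 [0.6508 0.0812 0.0472] [[332. 283.]]
start 0.009 [0.6485 0.0887 0.0537] [[335. 282.]]
[[0.696 0.29  0.032]] [[0.886 0.044 0.054]]
18 rows: [45,-1.1,-34.1,-45.3,np.float64(-0.1516),45,-1.1,-26.9,-49.9,np.float64(-0.1516),45,-1.1,-19,-53.4,np.float64(-0.1516),45,-1.1,-10.7,-55.6,np.float64(-0.1516),45,-1.1,-2.2,-56.6,np.float64(-0.1516),45,-1.1,6.4,-56.3,np.float64(-0.1516),45,-1.1,14.8,-54.7,np.float64(-0.1516),45,-1.1,22.9,-51.8,np.float64(-0.1516),45,0,2,-53.7,np.float64(-0.1501),45,0,10,-52.8,np.float64(-0.1501),45,0,17.8,-50.7,np.float64(-0.1501),45,0,25.2,-47.5,np.float64(-0.1501),45,0,32,-43.2,np.float64(-0.1501),45,0,38.1,-37.9,np.float64(-0.1501),45,0,43.3,-31.8,np.float64(-0.1501),45,0,47.6,-25,np.float64(-0.1501),45,0,50.8,-17.6,np.float64(-0.1501),45,0,52.8,-9.8,np.float64(-0.1501)]
```

```bash
python3 -m pendant '[45,-1,-34,-45,-0.15, 45,-1,-27,-50,-0.15, 45,-1,-19,-53,-0.15, 45,-1,-11,-56,-0.15, 45,-1,-2,-57,-0.15, 45,-1,6,-56,-0.15, 45,-1,15,-55,-0.15, 45,-1,23,-52,-0.15, 45,0,2,-54,-0.15, 45,0,10,-53,-0.15, 45,0,18,-51,-0.15, 45,0,25,-47,-0.15, 45,0,32,-43,-0.15, 45,0,38,-38,-0.15, 45,0,43,-32,-0.15, 45,0,48,-25,-0.15, 45,0,51,-18,-0.15, 45,0,53,-10,-0.15, 45,0,0,0,0]' 60
python3 - <<'E'
from h import *
o=r.get_obs(); print(o['tcp_pos'].round(4),R.from_rotvec(o['orientation']).as_matrix().round(3).tolist(),o['joints'].round(2),o['clock'])
c=viewer.calibration('wrist'); p,d=save('wrist','w1')
for n in('stylus_center','stylus_tip','gouge_center','burnisher_center'):
    L=nets.silhouettes(n,'wrist')
    for l in L[:2]:
        m=l['mask']; P=maskpts(m,d,'wrist',c); v,u=np.nonzero(m); print(n,round(l['score'],2),u.min(),u.max(),v.min(),v.max(),len(P),np.median(P,0).round(4),np.percentile(P,2,0).round(3),np.percentile(P,98,0).round(3))
tip=np.array([.5353,.2855,.1098]);mo=np.array([.4985,.288,.084]); print(w2p([tip,mo],'wrist',c).round(0).tolist())
E
```

```text
clock: 4.18
tcp_pos: [0.5073, 0.2921, 0.2396]
orientation: [0.063, 1.571, -0.057]
contact_force: [-1.0, -0.4, -0.7]
grip_width: 0.0451
[0.5073 0.2921 0.2396] [[-0.001, 0.076, 0.997], [0.004, 0.997, -0.076], [-1.0, 0.004, -0.001]] [ 0.02  0.45 -0.86  1.72  0.37  1.14  0.55] 4.175
stylus_center 0.74 98 121 372 390 252 [0.6438 0.0798 0.0511] [0.49  0.072 0.042] [0.65  0.24  0.294]
stylus_tip 0.76 316 328 204 273 726 [0.513  0.2857 0.0974] [0.494 0.282 0.083] [0.534 0.29  0.11 ]
gouge_center 0.7 394 422 204 272 1272 [0.5245 0.3453 0.1007] [0.499 0.336 0.083] [0.539 0.353 0.11 ]
burnisher_center 0.92 224 247 205 273 981 [0.5148 0.2268 0.1009] [0.49  0.208 0.001] [0.531 0.232 0.113]
[[324.0, 273.0], [324.0, 212.0]]
```

View pics/w1.png

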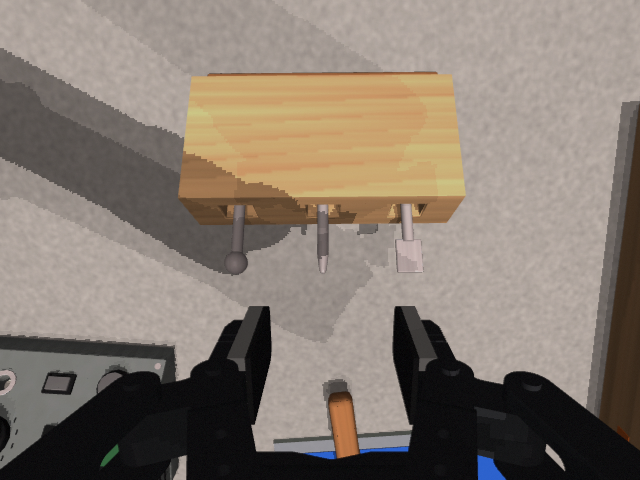

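The stylus is the middle tool, stem from (322,205) to (322,273), between the ball at (235,262) and the blade at (408,257). My predicted points agree within 2 px. I'll descend and grip it.

```bash
python3 -m pendant '[45,10,-5,11,0, 45,50,0,0,0, 45,50,0,0,0, 45,42.5,0,0,0, 45,0,0,0,0, 0,0,0,0,0, 0,0,0,0,0, 0,0,0,0,0, 0,0,0,0,0]' 60
```

```text
clock: 5.55
tcp_pos: [0.5208, 0.2823, 0.0887]
orientation: [0.068, 1.566, -0.064]
contact_force: [2.1, 1.9, 6.5]
grip_width: 0.0053
```

```bash
python3 - <<'E'
from h import *
o=r.get_obs(); print(o['tcp_pos'].round(4),o['grip_width'],o['contact_force'].round(1))
p,d=save('side','s2'); q,_=save('wrist','w2')
u=w2p(o['tcp_pos'],'side')[0].astype(int); print(u)
a=cv2.resize(p[260:420,250:410,::-1],(480,480),interpolation=cv2.INTER_CUBIC)
b=q[150:470,180:480,::-1]; b=cv2.resize(b,(300,320)); c=np.zeros((480,780,3),np.uint8); c[:,:480]=a; c[:320,480:]=b; cv2.imwrite('pics/c2.png',c)
E
```

```text
[0.5208 0.2823 0.0887] 0.005330716028901387 [2.1 1.9 6.5]
[319 349]
```

View pics/c2.png

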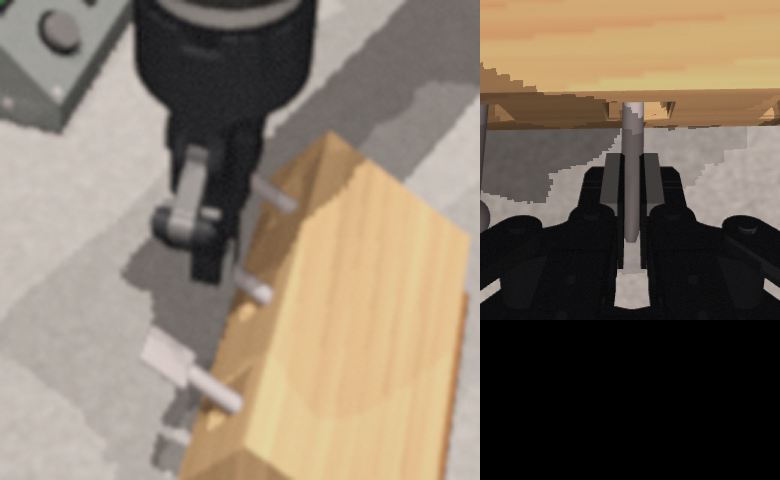

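The stem is between the pads, at about (632,170) in the right-hand crop. I'll pull it out along the hole axis.

```bash
python3 -m pendant '[0,0,0,0,0, 0,-6,0,8.2,0, 0,-8.6,0,12.3,0, 0,-8.6,0,12.3,0, 0,-8.6,0,12.3,0, 0,-8.6,0,12.3,0, 0,-8.6,0,12.3,0, 0,-8.6,0,12.3,0, 0,-8.6,0,12.3,0, 0,0,0,0,0]' 100
python3 - <<'E'
from h import *
o=r.get_obs(); print(o['tcp_pos'].round(4),o['grip_width'],o['contact_force'].round(1))
p,d=save('side','s3'); 
a=cv2.resize(p[220:420,220:420,::-1],(500,500),interpolation=cv2.INTER_CUBIC); cv2.imwrite('pics/c3.png',a)
E
```

```text
clock: 6.9
tcp_pos: [0.6151, 0.2723, 0.1537]
orientation: [0.067, 1.568, -0.067]
contact_force: [0.2, -0.0, -0.9]
grip_width: 0.0037
[0.6151 0.2723 0.1537] 0.003665874270440556 [ 0.2 -0.  -0.9]
```

View pics/c3.png

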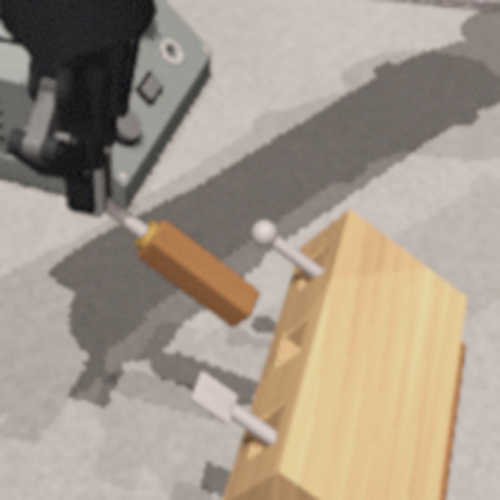

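The stylus is out: handle from (145,235) to (245,310), with the other two tools untouched. I'll lift over the ball and carry it to the bare bench.

```bash
python3 -m pendant '[0,-30,0,0,0, 0,-35,0,0,0, 0,0,-47,-9,0, 0,0,-47,-9,0, 0,0,-47,-9,0, 0,0,-47,-9,0, 0,0,-47,-9,0, 0,45,0,0,0, 0,45,0,0,0, 0,35,0,0,0, 0,10,0,0,0, 0,0,0,0,0]' 60
python3 - <<'E'
from h import *
p,d=viewer.grab_frame('side'); c=viewer.calibration('side')
L=nets.silhouettes('stylus_center','side'); print([round(l['score'],2) for l in L])
P=maskpts(L[0]['mask'],d,'side'); print(np.percentile(P,[2,50,98],axis=0).round(3).tolist())
E
```

```text
clock: 8.45
tcp_pos: [0.5485, 0.0431, 0.0831]
orientation: [0.065, 1.57, -0.065]
contact_force: [0.4, -0.5, -0.0]
grip_width: 0.0036
[0.72]
[[0.456, 0.042, 0.032], [0.488, 0.056, 0.058], [0.528, 0.061, 0.083]]
```

```bash
python3 -m pendant '[0,8,0,0,0, 0,8,0,0,0, 0,7,0,2,0, 0,7,0,2,0, 0,7,0,2,0, 0,7,0,2,0, 0,7,0,2,0, 0,7,0,2,0, 0,7,0,2,0, 0,6,0,2,0, 0,5,0,2,0, 0,0,0,0,0]' 20
python3 - <<'E'
from h import *
o=r.get_obs(); p,d=viewer.grab_frame('side'); cv2.imwrite('pics/s4.png',p[120:420,120:520,::-1].repeat(2,0).repeat(2,1)[:600,:800])
L=nets.silhouettes('stylus_center','side'); print([round(l['score'],2) for l in L])
P=maskpts(L[0]['mask'],d,'side'); print(np.percentile(P,[2,50,98],axis=0).round(3).tolist())
E
```

```text
clock: 10.05
tcp_pos: [0.5656, 0.0412, 0.0062]
orientation: [0.065, 1.572, -0.066]
contact_force: [-2.0, -0.9, 1.1]
grip_width: 0.0036
[0.77]
[[0.456, 0.04, 0.002], [0.492, 0.054, 0.019], [0.547, 0.059, 0.025]]
```

View pics/s4.png

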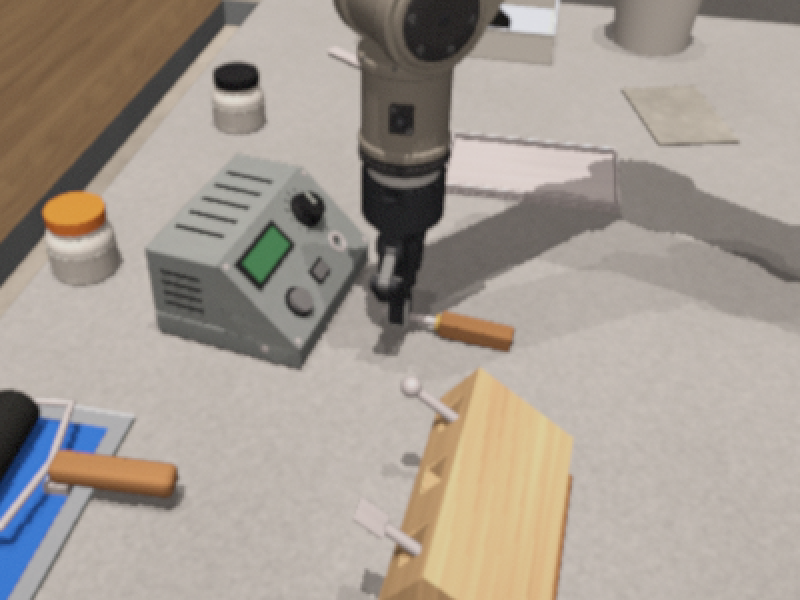

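The stylus lies nearly flat, handle at (475,330) in the crop. I'll release, rise and look.

```bash
python3 -m pendant '[45,0,0,0,0, 45,0,0,0,0, 45,-30,0,0,0, 45,-50,0,-20,0, 45,-30,0,-35,0, 45,0,0,0,0]' 20
python3 - <<'E'
from h import *
o=r.get_obs(); c=viewer.calibration('wrist'); p,d=save('wrist','w5')
M=R.from_rotvec(o['orientation']).as_matrix()
L=nets.silhouettes('stylus_center','wrist'); print([round(l['score'],2) for l in L])
m=L[0]['mask']; P=maskpts(m,d,'wrist',c); P=P[(P[:,2]>.004)&(P[:,2]<.03)]
print('z',np.percentile(P[:,2],[5,50,95]).round(4)); rc=cv2.minAreaRect((P[:,:2]*1000).astype(np.float32)); print(rc)
H=P[P[:,2]>.017]; hr=cv2.minAreaRect((H[:,:2]*1000).astype(np.float32)); print('handle',hr)
Q=P[:,:2]-P[:,:2].mean(0); ax=np.linalg.svd(Q,full_matrices=False)[2][0]; ax*=np.sign(ax[0]); t=Q@ax; print('axis yaw',np.degrees(np.arctan2(ax[1],ax[0])),'ends',(P[:,:2].mean(0)+ax*t.min()).round(4),(P[:,:2].mean(0)+ax*t.max()).round(4))
print('tcp',o['tcp_pos'].round(4),M.round(3).tolist())
E
```

```text
clock: 10.9
tcp_pos: [0.5115, 0.0462, 0.1191]
orientation: [0.064, 1.566, -0.065]
contact_force: [1.0, -0.7, -0.1]
grip_width: 0.0451
[0.62]
z [0.013  0.0201 0.0214]
((518.8240356445312, 45.184104919433594), (19.851280212402344, 128.10658264160156), 85.90165710449219)
handle ((492.4449157714844, 47.066768646240234), (19.831748962402344, 75.21256256103516), 85.89405059814453)
axis yaw -4.288919770361208 ends [0.455  0.0501] [0.5827 0.0405]
tcp [0.5115 0.0462 0.1191] [[0.003, 0.082, 0.997], [-0.001, 0.997, -0.082], [-1.0, -0.001, 0.004]]
```

View pics/w5.png

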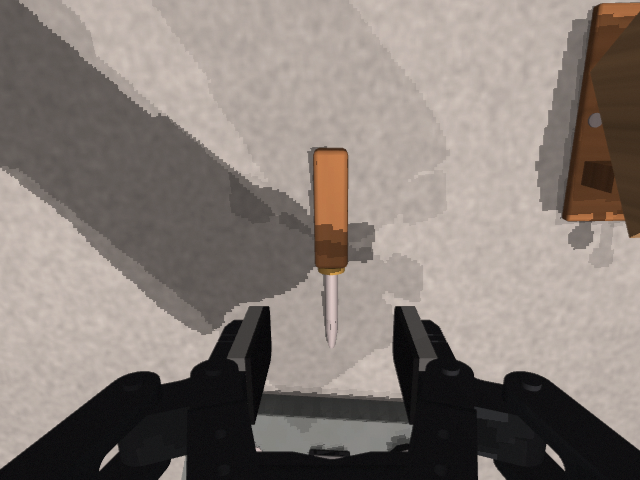

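The stylus lies flat with its centre at (0.519, 0.045) and its handle top at 20 mm (handle at px (331,150)-(331,268)), and it's aligned with the jaws. I'll grasp the handle.

```bash
python3 -m pendant '[45,40,0,-2.5,0, 45,50,0,0,0, 45,24,0,0,0, 45,0,0,0,0, 0,0,0,0,0, 0,0,0,0,0, 0,0,0,0,0, 0,-40,0,0,0, 0,-60,0,0,0, 0,-55,0,0,0, 0,0,0,0,0]' 30
python3 - <<'E'
from h import *
rows([(.7215,-.1001,.16,-8.4,9),(.7215,-.1001,.13,-8.4,2)],0)
E
```

```text
clock: 12.38
tcp_pos: [0.5122, 0.0467, 0.1624]
orientation: [0.066, 1.561, -0.066]
contact_force: [-0.7, 0.1, -1.1]
grip_width: 0.0193
11 rows: [0,0.3,-14.3,24.5,np.float64(0.1815),0,0.3,-9.6,26.7,np.float64(0.1815),0,0.3,-4.6,28,np.float64(0.1815),0,0.3,0.5,28.4,np.float64(0.1815),0,0.3,5.6,27.8,np.float64(0.1815),0,0.3,10.5,26.4,np.float64(0.1815),0,0.3,15.1,24,np.float64(0.1815),0,0.3,19.2,20.9,np.float64(0.1815),0,0.3,22.7,17.1,np.float64(0.1815),0,15,0,0,0,0,15,0,0,0]
```

```bash
python3 -m pendant '[0,0,-14,24.5,0.18, 0,0,-10,27,0.18, 0,0,-5,28,0.18, 0,0,0,28,0.18, 0,0,6,28,0.18, 0,0,10.5,26,0.18, 0,0,15,24,0.18, 0,0,19,21,0.18, 0,0,23,17,0.18, 0,15,0,0,0.02, 0,15,0,0,0, 0,0,0,0,0]' 30
python3 - <<'E'
from h import *
o=r.get_obs(); M=R.from_rotvec(o['orientation']).as_matrix(); print(M.round(3).tolist(), o['joints'].round(2))
p,d=viewer.grab_frame('side'); q,_=viewer.grab_frame('scene')
a=p[130:330,150:450,::-1].repeat(2,0).repeat(2,1)[:400,:600]; b=q[180:380,180:380,::-1]
c=np.zeros((400,800,3),np.uint8); c[:,:600]=a; c[:200,600:]=b; cv2.imwrite('pics/c6.png',c)
print('E',w2p([.7259,-.0704,.103],'side').round(0))
L=nets.silhouettes('stylus_center','scene'); d=viewer.grab_frame('scene')[1]
for l in L[:1]:
    P=maskpts(l['mask'],d,'scene'); print(l['score'],np.percentile(P,[3,50,97],axis=0).round(3).tolist())
E
```

```text
clock: 13.88
tcp_pos: [0.7168, -0.0986, 0.1252]
orientation: [1.317, 1.138, -1.323]
contact_force: [-0.6, -0.6, -0.1]
grip_width: 0.0191
[[-0.005, 0.989, -0.15], [0.001, -0.15, -0.989], [-1.0, -0.005, 0.0]] [ 0.27  0.68 -0.35  1.49  0.25  1.02 -0.28]
E [[254. 199.]]
```

View pics/c6.png

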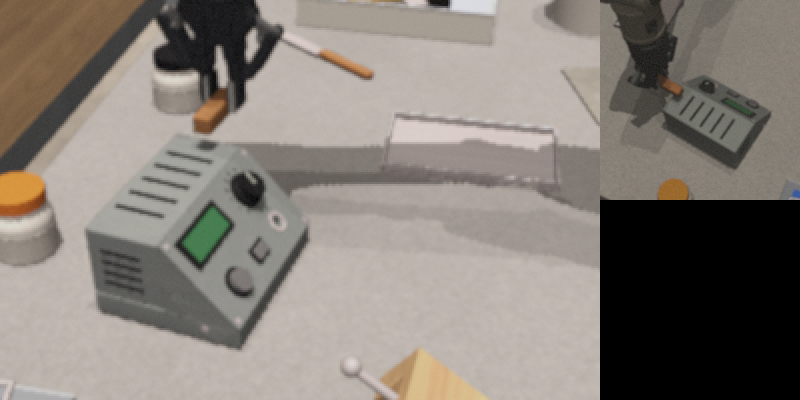

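The butt (px (212,112) in the crop) stands over the flat top of the timer near its -y edge. I'll press down gently to pivot the stylus in the grip.

```bash
python3 -m pendant '[0,8,0,0,0, 0,6,0,0,0, 0,5,0,0,0, 0,5,0,0,0, 0,5,0,0,0, 0,0,0,0,0]' 25
python3 -m pendant '[0,5,0,0,0, 0,5,0,0,0, 0,5,0,0,0, 0,2,0,0,0, 0,0,0,0,0]' 25
cat >> h.py <<'E'
def tilt(cams=('scene','wrist')):
    o=r.get_obs(); M=R.from_rotvec(o['orientation']).as_matrix()
    for cam in cams:
        c=viewer.calibration(cam); p,d=viewer.grab_frame(cam)
        for n in('stylus_center',):
            L=nets.silhouettes(n,cam)
            if not L: print(cam,'none'); continue
            P=maskpts(L[0]['mask'],d,cam,c); T=(P-o['tcp_pos'])@M
            T=T[(abs(T[:,1])<.012)&(abs(T[:,0])<.1)&(abs(T[:,2])<.1)]
            if len(T)<20: print(cam,'few',len(T)); continue
            Q=T-T.mean(0); ax=np.linalg.svd(Q,full_matrices=False)[2][0]; ax*=np.sign(ax[2]); t=Q@ax
            print(cam,round(L[0]['score'],2),len(T),'down-tilt',np.degrees(np.arctan2(ax[0],ax[2])).round(1),'ends tool mm',((T.mean(0)+ax*np.percentile(t,1))*1000).round(1),((T.mean(0)+ax*np.percentile(t,99))*1000).round(1))
    return p,d
E
python3 - <<'E'
from h import *
tilt(('scene','wrist','side'))
p,d=save('wrist','w7')
E
```

```text
clock: 14.82
tcp_pos: [0.7188, -0.1014, 0.0999]
orientation: [1.32, 1.131, -1.323]
contact_force: [-4.4, -2.9, 5.9]
grip_width: 0.0191
clock: 15.45
tcp_pos: [0.7189, -0.102, 0.0835]
orientation: [1.32, 1.13, -1.324]
contact_force: [-5.6, -3.8, 9.1]
grip_width: 0.0194
scene 0.57 210 down-tilt 23.2 ends tool mm [-44.4   3.5 -49.6] [-23.7   2.8  -1.3]
wrist 0.95 12777 down-tilt 29.1 ends tool mm [-46.   -0.8 -46. ] [ 8.2 -0.4 51.3]
side 0.5 174 down-tilt 32.3 ends tool mm [-43.1  -2.9 -50. ] [-15.7 -10.7  -6.7]
```

View pics/w7.png

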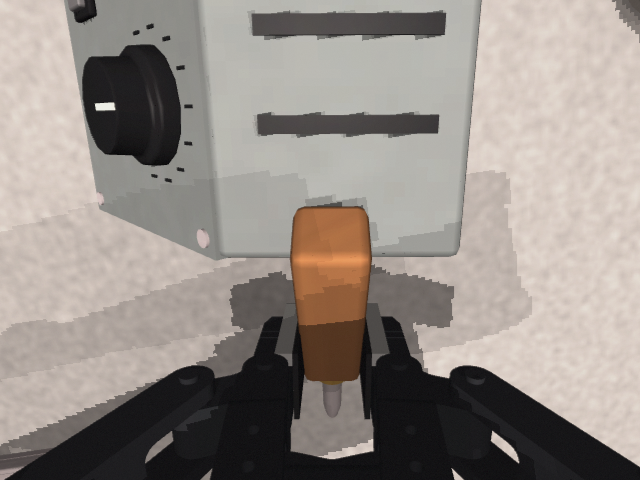

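The stylus has pivoted to about 30° point-down, with the butt at px (330,235). I'll continue to about 45°.

```bash
python3 -m pendant '[0,4,0,0,0, 0,4,0,0,0, 0,3,0,0,0, 0,3,0,0,0, 0,0,0,0,0]' 25
python3 - <<'E'
from h import *
tilt(('scene','wrist'))
E
```

```text
clock: 16.42
tcp_pos: [0.7213, -0.1022, 0.0709]
orientation: [1.323, 1.126, -1.32]
contact_force: [-1.5, -4.9, 11.2]
grip_width: 0.0192
scene none
wrist 0.97 9822 down-tilt 36.2 ends tool mm [-57.2  -0.6 -39.9] [-18.2  -0.8  13.3]
```

```bash
python3 - <<'E'
from h import *
o=r.get_obs(); M=R.from_rotvec(o['orientation']).as_matrix(); c=viewer.calibration('wrist'); p,d=viewer.grab_frame('wrist')
m=nets.silhouettes('stylus_center','wrist')[0]['mask']; T=(maskpts(m,d,'wrist',c)-o['tcp_pos'])@M
rng=np.random.default_rng(1); T=T[rng.choice(len(T),4000)]
for k in range(3):
    b=None
    for _ in range(200):
        x=T[rng.choice(len(T),3,False)]; n=np.cross(x[1]-x[0],x[2]-x[0]); n/=np.linalg.norm(n)+1e-12; i=abs((T-x[0])@n)<.0012
        if b is None or i.sum()>b.sum(): b=i
    Q=T[b]; n=np.linalg.svd(Q-Q.mean(0),full_matrices=False)[2][2]; n*=-np.sign(n[0]); print(b.sum(),n.round(3),'normal angle from up',np.degrees(np.arctan2(n[2],-n[0])).round(1),(Q.mean(0)*1000).round(1)); T=T[~b]
rows([(.721,-.102,.17,-8.4,2),(.545,-.004,.17,81.6,9),(.545,-.004,.14,81.6,1)],0)
E
```

```text
2392 [-0.747  0.009 -0.665] normal angle from up -41.7 [-54.9  -0.5 -38.9]
1354 [-0.676 -0.002  0.737] normal angle from up 47.4 [-42.4  -0.7 -15.4]
254 [-0.7    0.007  0.714] normal angle from up 45.6 [-49.3  -1.  -33.5]
12 rows: [0,-49.6,-0.2,-0.1,np.float64(-0.0043),0,-49.6,-0.2,-0.1,np.float64(-0.0043),0,0,-20.9,-7.9,np.float64(-0.1745),0,0,-19.2,-11.4,np.float64(-0.1745),0,0,-17,-14.6,np.float64(-0.1745),0,0,-14.2,-17.3,np.float64(-0.1745),0,0,-11,-19.5,np.float64(-0.1745),0,0,-7.4,-21.1,np.float64(-0.1745),0,0,-3.6,-22.1,np.float64(-0.1745),0,0,0.3,-22.4,np.float64(-0.1745),0,0,4.2,-22,np.float64(-0.1745),0,30,0,0,0]
```

The tilt is about 47° down, with the tip at tool x +42, z +48 mm. I'll grip firmer, lift off and move to the front of the reset.

```bash
python3 -m pendant '[0,0,0,0,0, 0,-50,0,0,0, 0,-50,0,0,0, 0,0,-21,-8,-0.1745, 0,0,-19,-11,-0.1745, 0,0,-17,-15,-0.1745, 0,0,-14,-17,-0.1745, 0,0,-11,-19.5,-0.1745, 0,0,-7,-21,-0.1745, 0,0,-4,-22,-0.1745, 0,0,0,-22,-0.1745, 0,0,4,-22,-0.1745, 0,30,0,0,0, 0,0,0,0,0]' 60
python3 - <<'E'
from h import *
o=r.get_obs(); M=R.from_rotvec(o['orientation']).as_matrix(); print(M.round(3).tolist())
tip=o['tcp_pos']+M@[.0417,-.0007,.0481]; print('tip est',tip.round(4))
c=viewer.calibration('wrist')
p,d=viewer.grab_frame('side'); q,dw=viewer.grab_frame('wrist')
print('px side tip',w2p(tip,'side').round(1),'reset',w2p([.639,-.0175,.049],'side').round(1),'wrist tip',w2p(tip,'wrist',c).round(1),'reset',w2p([.639,-.0175,.049],'wrist',c).round(1))
for n in('reset_mouth','start_face'):
  print(n,[(np.round(x['location'],4).tolist(),round(x['score'],2)) for x in nets.look_for(n,'wrist')[:2]])
a=cv2.resize(p[190:300,240:370,::-1],None,fx=4,fy=4,interpolation=cv2.INTER_CUBIC)[:,:400]; b=q[40:480,140:540,::-1]
cv2.imwrite('pics/c8.png',np.hstack([a,b])); print(a.shape,b.shape)
E
```

```text
clock: 18.48
tcp_pos: [0.543, -0.0019, 0.1365]
orientation: [0.12, 1.571, -0.121]
contact_force: [-0.1, -0.1, -0.3]
grip_width: 0.019
[[-0.004, 0.153, 0.988], [-0.0, 0.988, -0.153], [-1.0, -0.001, -0.004]]
tip est [ 0.5902 -0.0099  0.0946]
px side tip [[312.  226.7]] reset [[288.7 240.2]] wrist tip [[329.8 372.8]] reset [[330.1 398.7]]
reset_mouth [([0.6457, 0.001, 0.0459], 0.67)]
start_face [([0.6503, -0.0053, 0.0513], 0.87)]
(440, 400, 3) (440, 400, 3)
```

View pics/c8.png

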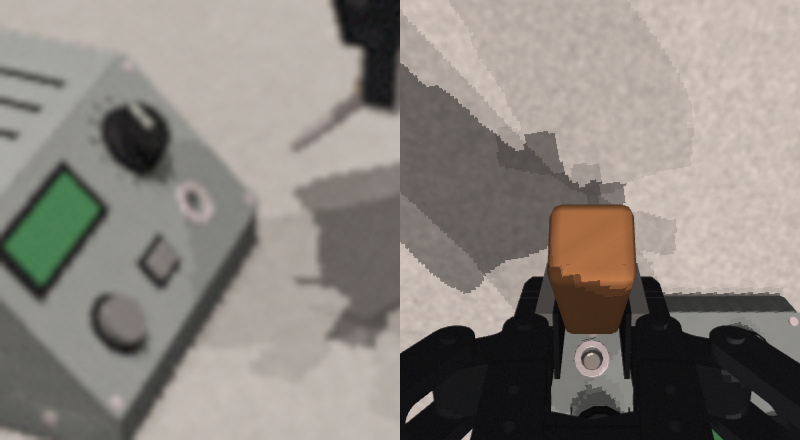

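The side view has the tip at (313,227) and the bezel at (288.5,240.5). The wrist view has the bezel at (332,398). All are within 2 px of prediction, so I'll triangulate the mouth and compute the approach.

```bash
python3 - <<'E'
from h import *
from scipy.optimize import least_squares
o=r.get_obs(); M=R.from_rotvec(o['orientation']).as_matrix()
c=viewer.calibration('wrist'); q,dw=viewer.grab_frame('wrist')
g=cv2.cvtColor(q,cv2.COLOR_RGB2GRAY)[360:440,292:372]; m=(g>150).astype(np.uint8); cs,_=cv2.findContours(m,cv2.RETR_EXTERNAL,cv2.CHAIN_APPROX_NONE); k=max(cs,key=cv2.contourArea); e=cv2.fitEllipse(k); uvw=np.array(e[0])+[292,360]; print('bezel',uvw,e[1])
s=least_squares(lambda X: np.r_[w2p(X,'side')[0]-[288.6,240.4],w2p(X,'wrist',c)[0]-uvw],[.639,-.0175,.049]); print('mouth',s.x.round(4),s.fun.round(2))
v,u=np.nonzero(m); P=p2w(np.c_[u+292,v+360],dw[v+360,u+292],'wrist',c); print('bezel depth pts',np.median(P,0).round(4))
n=np.array([-.699,.103,.707]); Rm=s.x
print('plane dist',(Rm-[.6675,.0365,.0675])@n)
tip=o['tcp_pos']+M@[.0417,-.0007,.0481]
dtool=M.T@(Rm-tip); print('tip->mouth tool mm',(dtool*1000).round(1)); 
print('tip->full in (18mm)',((M.T@(Rm-.018*n-tip))*1000).round(1),'20 off',((M.T@(Rm+.02*n-tip))*1000).round(1))
E
```

```text
bezel [330.68596268 394.89230347] (33.27112579345703, 35.58258819580078)
mouth [ 0.64   -0.0163  0.0507] [-0.51 -0.53  0.03 -0.22]
bezel depth pts [ 0.6404 -0.0166  0.0509]
plane dist 0.0019069807621247472
tip->mouth tool mm [46.8  0.4 47.5]
tip->full in (18mm) [59.5  0.5 60.2] 20 off [32.6  0.3 33.4]
```

```bash
python3 -m pendant '[0,15,0,15,0, 0,15,0,15,0, 0,8,0.4,8,0, 0,0,0,0,0, 0,0,0,0,0]' 60
python3 - <<'E'
from h import *
o=r.get_obs(); M=R.from_rotvec(o['orientation']).as_matrix()
tip=o['tcp_pos']+M@[.0417,-.0007,.0481]; ax=M@[.737,0,.676]; Rm=np.array([.6402,-.0164,.0508]); n=np.array([-.699,.103,.707])
print('tip',tip.round(4),'->mouth',((M.T@(Rm-tip))*1000).round(1),'side px tip',w2p(tip,'side').round(1),'back30',w2p(tip-.03*ax,'side').round(1),'mouth',w2p(Rm,'side').round(1))
p,d=save('side','s9'); 
for nm in('stylus_tip','stylus_center'):
  for l in nets.silhouettes(nm,'side')[:2]:
    m=l['mask']; v,u=np.nonzero(m); i=np.argsort(u)[:6]; print(nm,round(l['score'],2),len(u),np.c_[u[i],v[i]].tolist())
g=cv2.cvtColor(p,cv2.COLOR_RGB2GRAY); print(g[226:250,282:318])
E
```

```text
clock: 19.35
tcp_pos: [0.582, -0.0065, 0.1006]
orientation: [0.12, 1.567, -0.12]
contact_force: [0.6, 0.2, -1.0]
grip_width: 0.0193
tip [ 0.6295 -0.0145  0.0589] ->mouth [ 8.1 -0.2 10.9] side px tip [[292.9 237.7]] back30 [[302.5 230.8]] mouth [[288.  239.8]]
stylus_tip 0.58 300 [[296, 236], [296, 235], [297, 235], [297, 234], [298, 234], [298, 235]]
stylus_center 0.62 331 [[294, 237], [294, 236], [295, 236], [295, 237], [295, 235], [296, 235]]
[[106 126 132 130 131 128 128 128 133 146 161 174 180 181 183 182 182 180
  180 180 182 180 176 167 154 136 111  75  40  26  26  26  25  28  36  66]
 [114 128 131 131 132 128 129 130 129 134 145 162 176 182 184 181 179 176
  176 179 182 178 165 147 128 116 104  81  53  41  35  31  29  27  34  73]
 [103 123 130 132 131 130 132 131 131 131 133 147 165 176 182 181 179 177
  178 176 174 163 143 124 115 110 109 112  99  82  70  57  49  44  46  81]
 [ 94 119 131 131 131 132 132 132 130 130 130 132 146 166 178 182 182 180
  177 167 156 140 122 110 108 114 134 152 151 135 116  97  90  79  76  97]
 [ 90 118 130 132 132 130 132 130 129 131 130 130 136 1
[... 2225 characters left out ...]
 127 118 111 121 128 134 131
  127 100  73  67  83  97  98  99  99  99  96  96  96  97  96  98  97  95]
 [131 132 132 131 131 131 131 131 132 133 131 130 118 102 105 118 128 131
  124  94  67  64  81  99 101  97 100  97  97  96  99 101  99 100  98  97]
 [132 133 132 132 131 132 130 130 130 130 131 131 125 107  95  99 109 118
  105  79  61  64  83  96 101  99 100 100  98  97 100 100 103 101  98  98]
 [131 132 132 133 131 131 131 130 130 129 132 131 129 116  99  93  92  94
   82  65  58  67  82  97  99  98  99  98 100 101 101 100 101 100 101 101]
 [129 130 132 132 133 132 132 131 130 131 130 130 130 125 116 111  93  78
   66  60  62  65  85  97  99  99  99  97  99 101 101 102 100  99 100 101]]
```

```bash
python3 -m pendant '[0,0,-0.2,3,0, 0,4,0,4,0, 0,4,0,4,0, 0,3,0,3,0, 0,0,0,0,0]' 80
python3 -c "
from h import *
o=r.get_obs(); M=R.from_rotvec(o['orientation']).as_matrix()
tip=o['tcp_pos']+M@[.0417,-.0007,.0481]; Rm=np.array([.6402,-.0164,.0508]);print('->mouth',((M.T@(Rm-tip))*1000).round(1),o['contact_force'].round(1))"
```

```text
clock: 20.12
tcp_pos: [0.5959, -0.0092, 0.0885]
orientation: [0.121, 1.568, -0.12]
contact_force: [-0.1, -0.5, -0.9]
grip_width: 0.0187
->mouth [-4.   0.3 -3.2] [-0.1 -0.5 -0.9]
```

```bash
python3 -m pendant '[0,2.5,0,2.5,0, 0,2,0,2,0, 0,1.5,0,1.5,0, 0,0,0,0,0]' 80; python3 -m pendant '[0,1,0,1,0, 0,1,0,1,0, 0,0,0,0,0]' 80
python3 -c "
from h import *
o=r.get_obs(); M=R.from_rotvec(o['orientation']).as_matrix()
tip=o['tcp_pos']+M@[.0417,-.0007,.0481]; Rm=np.array([.6402,-.0164,.0508]);print('->mouth',((M.T@(Rm-tip))*1000).round(1),(M.T@o['contact_force']).round(1))"
```

```text
clock: 20.62
tcp_pos: [0.6018, -0.0101, 0.083]
orientation: [0.12, 1.568, -0.12]
contact_force: [-1.5, -0.1, 0.8]
grip_width: 0.0187
clock: 21.0
tcp_pos: [0.6037, -0.0103, 0.081]
orientation: [0.12, 1.568, -0.12]
contact_force: [-1.3, -0.0, 1.3]
grip_width: 0.0189
->mouth [-11.5   0.3 -11.1] [-1.3 -0.2 -1.3]
```

```bash
python3 -m pendant '[0,1,0,1,0, 0,1,0,1,0, 0,0,0,0,0]' 80; python3 -m pendant '[0,1,0,1,0, 0,0,0,0,0]' 80;  python3 -m pendant '[0,1,0,1,0, 0,0,0,0,0]' 80
```

```text
clock: 21.38
tcp_pos: [0.6053, -0.0105, 0.0792]
orientation: [0.12, 1.568, -0.121]
contact_force: [-5.2, -0.1, 5.2]
grip_width: 0.0187
clock: 21.62
tcp_pos: [0.6057, -0.0105, 0.0787]
orientation: [0.119, 1.57, -0.121]
contact_force: [-8.6, -0.1, 12.6]
grip_width: 0.0186
clock: 21.88
tcp_pos: [0.606, -0.0105, 0.0782]
orientation: [0.119, 1.571, -0.121]
contact_force: [-13.3, -0.3, 18.0]
grip_width: 0.0189
```

The force rose past the spring's 4 N to over 20 N, so the button is against its stop. I'll hold the second out, then retract along the axis.

```bash
python3 -m pendant '[0,0,0,0,0, 0,0,0,0,0, 0,0,0,0,0, 0,0,0,0,0, 0,0,0,0,0, 0,0,0,0,0]' 80
python3 -m pendant '[0,-5,0,-5,0, 0,-10,0,-10,0, 0,-15,0,-15,0, 0,-20,0,-15,0, 0,-30,0,-15,0, 0,0,0,0,0]' 80
python3 - <<'E'
from h import *
o=r.get_obs(); M=R.from_rotvec(o['orientation']).as_matrix(); c=viewer.calibration('wrist'); p,d=viewer.grab_frame('wrist')
m=nets.silhouettes('stylus_center','wrist')[0]['mask']; T=(maskpts(m,d,'wrist',c)-o['tcp_pos'])@M
rng=np.random.default_rng(1); T=T[rng.choice(len(T),4000)]
for k in range(2):
    b=None
    for _ in range(200):
        x=T[rng.choice(len(T),3,False)]; n=np.cross(x[1]-x[0],x[2]-x[0]); n/=np.linalg.norm(n)+1e-12; i=abs((T-x[0])@n)<.0012
        if b is None or i.sum()>b.sum(): b=i
    Q=T[b]; n=np.linalg.svd(Q-Q.mean(0),full_matrices=False)[2][2]; n*=-np.sign(n[0]); print(b.sum(),n.round(3),np.degrees(np.arctan2(n[2],-n[0])).round(1),(Q.mean(0)*1000).round(1)); T=T[~b]
E
```

```text
clock: 22.62
tcp_pos: [0.6061, -0.0105, 0.0782]
orientation: [0.119, 1.571, -0.121]
contact_force: [-13.0, -0.4, 17.1]
grip_width: 0.0186
clock: 23.38
tcp_pos: [0.5493, -0.0014, 0.1594]
orientation: [0.12, 1.563, -0.12]
contact_force: [0.9, -0.7, -1.0]
grip_width: 0.0187
2336 [-0.757 -0.006 -0.654] -40.8 [-54.9  -0.1 -39.3]
1345 [-0.681 -0.002  0.733] 47.1 [-41.3   0.1 -15.1]
```

The stylus hasn't slipped in the grip. Next is the move over the tray.

```bash
python3 - <<'E'
from h import *
rows([(.474,-.273,.13,90,6),(.474,-.273,.058,90,2)],0)
E
```

```text
8 rows: [0,4.5,-46.5,-5.4,np.float64(-0.0256),0,4.5,-46.3,-6.6,np.float64(-0.0256),0,4.5,-46.2,-7.8,np.float64(-0.0256),0,4.5,-45.9,-9,np.float64(-0.0256),0,4.5,-45.7,-10.1,np.float64(-0.0256),0,4.5,-45.4,-11.3,np.float64(-0.0256),0,36,0,0,0,0,36,0,0,0]
```

```bash
python3 -m pendant '[0,4,-46.5,-5.5,-0.0256, 0,4,-46.5,-6.5,-0.0256, 0,4,-46,-8,-0.0256, 0,4,-46,-9,-0.0256, 0,4,-46,-10,-0.0256, 0,4,-45,-11,-0.0256, 0,35,0,0,0, 0,36,0,0,0, 0,0,0,0,0]' 80
python3 - <<'E'
from h import *
o=r.get_obs(); M=R.from_rotvec(o['orientation']).as_matrix(); print(M.round(3).tolist(),o['joints'].round(2))
tip=o['tcp_pos']+M@[.0417,-.0007,.0481]; print('tip',tip.round(4))
p,d=viewer.grab_frame('scene')
L=nets.silhouettes('tray','scene'); P=maskpts(L[0]['mask'],d,'scene'); P=P[(P[:,2]>.009)&(P[:,2]<.018)]
print(L[0]['score'],np.percentile(P,[1,50,99],axis=0).round(3).tolist(),cv2.minAreaRect((P[:,:2]*1000).astype(np.float32)))
E
```

```text
clock: 24.6
tcp_pos: [0.4716, -0.2717, 0.0588]
orientation: [0.003, 1.576, 0.003]
contact_force: [-0.5, -0.6, -0.1]
grip_width: 0.0184
[[-0.006, -0.0, 1.0], [0.003, 1.0, 0.0], [-1.0, 0.003, -0.006]] [ 0.94  0.59 -0.68  1.96  0.53  0.78  1.52]
tip [ 0.5195 -0.2723  0.0169]
0.59 [[0.354, -0.336, 0.009], [0.504, -0.25, 0.013], [0.566, -0.204, 0.018]] ((459.653076171875, -270.74200439453125), (212.77557373046875, 132.75608825683594), 1.0638326406478882)
```

```bash
python3 -m pendant '[0,6,0,0,0, 0,6,0,0,0, 0,3,0,-3,0, 0,3,0,-3,0, 0,5,0,-3.5,0, 0,5,0,-3.5,0, 0,5.5,0,-2.5,0, 0,5.5,0,-2.5,0, 0,0,0,0,0]' 20
python3 - <<'E'
from h import *
tilt(('wrist',))
E
```

```text
clock: 25.82
tcp_pos: [0.4563, -0.273, 0.0239]
orientation: [-0.001, 1.57, -0.001]
contact_force: [-3.2, 0.9, 8.4]
grip_width: 0.0188
wrist 0.96 13777 down-tilt 25.3 ends tool mm [-46.5   0.2 -47.9] [ 2.   0.3 55. ]
```

```bash
python3 -m pendant '[0,5,0,-1.5,0, 0,5,0,-1.5,0, 0,3,0,-1,0, 0,2,0,0,0, 0,0,0,0,0]' 20
python3 - <<'E'
from h import *
tilt(('wrist',))
E
```

```text
clock: 26.55
tcp_pos: [0.4518, -0.273, 0.0087]
orientation: [-0.001, 1.571, -0.001]
contact_force: [-3.4, 0.5, 8.7]
grip_width: 0.0187
wrist 0.94 15246 down-tilt 15.1 ends tool mm [-38.5   0.2 -51.4] [-10.    0.2  54.4]
```

```bash
python3 -m pendant '[0,2,0,0,0, 20,0,0,0,0, 21,0,0,0,0, 22,0,0,0,0, 24,0,0,0,0, 30,0,0,0,0, 40,0,0,0,0, 40,-30,0,0,0, 40,-60,0,-20,0, 40,-60,0,-30,0, 40,-30,0,-20,0, 40,0,0,0,0, 40,0,0,0,0]' 20
python3 - <<'E'
from h import *
c=viewer.calibration('wrist'); p,d=viewer.grab_frame('wrist'); cs=viewer.grab_frame('side')[0]
L=nets.silhouettes('stylus_center','wrist'); print([round(l['score'],2) for l in L])
P=maskpts(L[0]['mask'],d,'wrist',c); print(np.percentile(P[:,2],[2,50,98]).round(4)); P=P[P[:,2]>.008]; print(cv2.minAreaRect((P[:,:2]*1000).astype(np.float32)))
H=P[P[:,2]>.02]; A=np.c_[H[:,:2],np.ones(len(H))]; print('top plane slope deg',np.degrees(np.linalg.lstsq(A,H[:,2],rcond=None)[0][:2]).round(1),'handle z',np.median(H[:,2]).round(4))
a=p[:,:,::-1][::1,::1]; b=cs[150:400,160:460,::-1]; o=np.zeros((480,800,3),np.uint8); o[:,:480]=a[:,80:560]; o[:267,480:]=cv2.resize(b,(320,267)); cv2.imwrite('pics/end.png',o)
E
```

```text
clock: 28.28
tcp_pos: [0.3842, -0.2725, 0.1807]
orientation: [-0.0, 1.571, 0.0]
contact_force: [-0.2, 0.5, 0.1]
grip_width: 0.0398
[]Traceback (most recent call last):
  File "<stdin>", line 4, in <module>
IndexError: list index out of range
```

```bash
python3 - <<'E'
from h import *
p,d=viewer.grab_frame('wrist'); 
for cam in('scene','side'):
    cs,ds=viewer.grab_frame(cam)
    L=nets.silhouettes('stylus_center',cam); print(cam,[round(l['score'],2) for l in L])
    for l in L[:1]:
        P=maskpts(l['mask'],ds,cam); P=P[(P[:,2]>.006)&(P[:,2]<.06)]; print(len(P),np.percentile(P,[2,50,98],axis=0).round(4).tolist(),cv2.minAreaRect((P[:,:2]*1000).astype(np.float32)))
a=p[:,:,::-1]; b=cs[150:400,160:460,::-1]; o=np.zeros((480,800,3),np.uint8); o[:,:480]=a[:,80:560]; o[:267,480:]=cv2.resize(b,(320,267)); 
cs=viewer.grab_frame('scene')[0]; o[270:480,480:760]=cs[100:310,150:430,::-1]
cv2.imwrite('pics/end.png',o)
E
```

```text
scene [0.76]
292 [[0.4015, -0.2821, 0.0083], [0.4469, -0.2693, 0.0208], [0.517, -0.2614, 0.0274]] ((459.6861267089844, -276.4761047363281), (30.347957611083984, 125.72611999511719), 88.37300872802734)
side [0.75]
388 [[0.398, -0.2821, 0.0062], [0.4407, -0.2662, 0.0192], [0.5155, -0.2605, 0.0267]] ((457.8731689453125, -289.728515625), (57.95534896850586, 126.92678833007812), 85.65121459960938)
```

View pics/end.png

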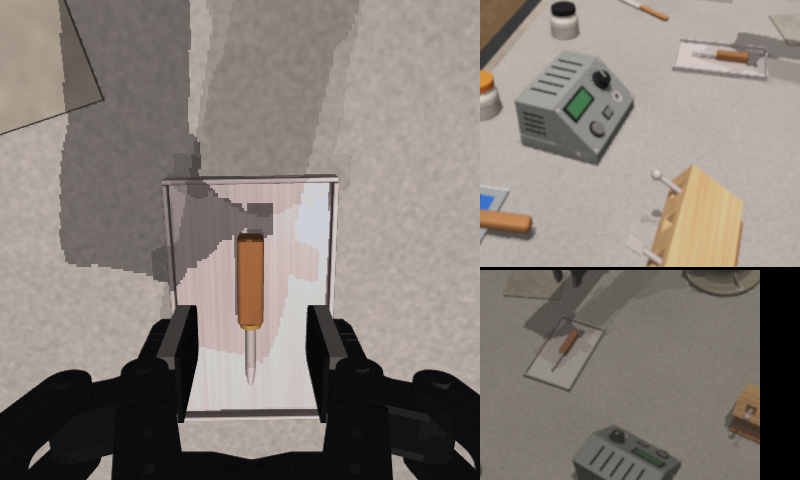

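The wrist view shows the stylus flat in the tray at (250,235)-(250,385). The other two tools are still in the block, and the gripper is clear. Handing in.

```bash
python3 -c "
from bench import r
print(r.get_obs()['clock']); print(r.hand_in())"
```

```text
28.725
the job is handed in; nothing more can be done
None
```

The job is done and handed in at 28.7 s of the 56 s allowed, with the stylus lying flat in the steel tray.

**What I did:**
- I drew the stylus from the middle hole, laid it on the bench and took it again by its handle.
- The tool can only point down, so I tipped the stylus to about 47° point-down in the grip by pressing its butt on the flat top of the timer.
- I pressed the reset along its axis. The force rose past the 4 N spring to about 22 N, so I took it as against its stop. I held it there for about 1.2 s, then backed out the same way.
- I turned the stylus level against the tray floor and released it.

**Last checks:**
- The pictures show the stylus inside the tray, centred near (0.459, -0.27).
- The gouge and burnisher are still in the block, and the gripper is about 0.18 m up, touching nothing.
- During the press the tool was not near the start button.

**Not confirmed or in disagreement:**
- I judged the reset's full travel only from the force and position; I had no direct reading of the button. My position estimate put the tip about 3 mm deeper than the stop should be, which I put down to error in the tip and mouth estimates.
- While the stem was gripped, the finger opening read 3.6 to 5.3 mm instead of 8 mm. It was probably partly on the taper, but it held.
- The last wrist-camera search missed the stylus once; the other two cameras and the pictures found it.
- In those two cameras the highest points on the stylus read 27 mm, against the 24 mm expected for the handle top. I took this as depth noise.

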